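Find the gap of a spring clamp with stepped gauges

TASK

Find out how wide the gap of the little spring clamp stands: slide the ends of the two double-ended step gauges flat and well into it, past the sloped lip, one after the other from the thinnest up (8, 12, 16 mm; put the first gauge down and take it by its other end to try that one), and stop at the first end that binds. Leave that gauge pinched in the clamp with its end well in, leave the other gauge lying flat on the bench, never wedge in a thicker end than the first that binds, and leave the other things on the bench where they are.

Things in the scene. Friction and masses are not known exactly. Their poses are not given: they have to be found in the camera images.
- clamp_mouth (a point): Mouth of the fixed spring clamp stand: a point on the anvil's flat top, 45 mm above the bench, mid-width, straight below the front lip of the jaw; x points into the gap, z up. From the lip the jaw's underside slopes down 6 mm over 16.5 mm (lead-in), then is flat for 44 mm. Gap there: 9.5 to 14.5 mm, set anew each time, never within 1.5 mm of a gauge's thickness. Jaw 50 mm wide.
- clamp_rest (a point): Front end of the same stand's steel anvil: mid-width on its flat top, 44 mm before the mouth, same axes. The anvil (36 mm wide) runs level from here to 105 mm along x and carries the gauge. Grey base plate 135 x 140 x 12 mm, starting 12 mm before this point. Columns 45 mm to either side, 82 mm along x; bridge 130 mm high, knob to 151 mm. In front lies a fixed mouse pad 2 mm thick.
- clamp_jaw (a joint): How far the jaw is lifted against its spring (m), 0 to 0.010: 0 when empty or with a loose end in it, whatever the gap; with an end that binds, that end's thickness less the gap. The spring presses with about 3 N plus 1.5 N per mm, so a binding end takes roughly 5 to 15 N to push in.
- gauge_a_mid (a point): The thinner plain aluminium double-ended gauge: a flat bar 170 mm long, 28 mm wide (20 mm over the last 8 mm at each end), flat underside, one step on top at mid-length. The half towards its +x is 8 mm thick (one dark dot near its tip), the half towards -x 12 mm (two dots). The point is at mid-length, 6 mm above the underside; x along the bar towards the 8 mm end, z up. 0.14 kg.
- gauge_a_tip8 (a point): Middle of the 8 mm end's tip, 85 mm from the middle of the gauge, half-way up its thickness.
- gauge_a_tip12 (a point): Middle of the 12 mm end's tip, 85 mm from the middle of the gauge the other way, half-way up its thickness.
- gauge_b_mid (a point): The thicker gauge, of the same outline: the half towards its +x is 16 mm thick (one dot), the half towards -x 20 mm (two dots). The point is at mid-length, 10 mm above the underside; x along the bar towards the 16 mm end, z up. 0.22 kg. Behind and to the right of the gauges a monitor hangs, its lower edge about 0.45 m above the bench.
- gauge_b_tip16 (a point): Middle of the 16 mm end's tip, 85 mm from the middle, half-way up its thickness.
- gauge_b_tip20 (a point): Middle of the 20 mm end's tip, 85 mm from the middle the other way, half-way up its thickness.
- spool: Bystander: white solder spool, 58 mm across, 38 mm high; origin under its centre.
- block: Bystander: milled aluminium block 60 x 46 x 53 mm high; origin under its centre.
- cutters: Bystander: small side cutters lying flat, 127 x 42 x 12 mm; origin under the middle.
- marker: Bystander: pen lying on the bench beside the gauges, 135 x 20 x 18 mm, along its x; origin under the middle.

How it is judged:
By the outcome, as a careful person would: the job done as asked, in the order asked, and still so for the second after the job is handed in, with the robot touching nothing.
It also fails if it takes over 72 s, if anything falls off the work surface, if the arm or the gripper's body presses on something with over 40 N, if the wrist force passes 120 N, or if a joint passes its speed limit or range.

ROBOT

A 6-joint arm with a two-finger parallel gripper is mounted at the origin on a cart in front of the work surface, level with it; the furniture and walls round the work are solid. World frame = base frame: x ahead of the robot, y to its left, z up, the work surface at z = 0. Lengths are in mm, angles in rad, forces in N, time in s.
With the tool pointing down it reaches from about 300 to 750 mm from the base axis. Payload 8.5 kg.
Tool frame: the origin (TCP) lies midway between the tips of the shut fingers; the grasp point (between the pads) lies 19 mm behind it; z points along the fingers, y is the line along which they close (so a half turn about z gives the same grasp; the last joint's range is limited). The gripper opens to 88 mm and grips with 3 to 60 N. Pads are 18 mm wide; open, the fingers measure 123 mm over their backs; the gripper's body (75 mm by 187 mm) begins 45 mm behind the grasp point.
Start: joints at [-1.555, 0.381, 1.297, -0, 1.464, -0.215], TCP at [125.811, -535.399, 238.748] pointing down, gripper open.
Joint ranges: [-3.11, 3.11], [-0.89, 2.33], [0.22, 2.48], [-1.42, 4.56], [0.17, 2.85], [-2.88, 2.88]. Speed limits (rad/s): [2.39, 2.39, 3.14, 3.14, 3.14, 3.14].

INTERFACE

Orientations are given as a 3x3 rotation matrix whose columns are the frame's x, y, z axes.
In Python, from station import sense, vision, order gives the robot as it stands.
- The arm moves only by the tool jog_arm, never from a script. Its argument "steps" is a list that holds one entry, the list of rows, each a list of 6 numbers: the shift along the world's x, y, z in mm, then the turn, a rotation vector about the world's x, y, z in degrees. A call has 1 to 5 rows; each row shifts and turns the commanded pose from where the row before left it; what a row does not reach is not made up. A row lasts 1/8 s, in which the tool goes at most 62.5 mm and 10.7 degrees, less where a joint would pass 70% of its speed; a pose out of reach is approached as far as the arm can. A call is refused whole if a number of a shift passes 62.5 or a number of a turn 10.7, either way. A call with a gripper value outside its range is refused whole. "grip" is the opening, from 0 (shut) to 1 (fully open), set as the call begins (left out, the last holds). The fingers move at their own pace and stop on an object; the grip force is fixed at half the most. Time passes only in rows, so rows that do not move let the fingers close. It gives the time, the measured TCP pose, the force, the opening and the grip force at its end, in the units of the state.
- sense(): the state, without advancing time (a new reading comes with each control period).
- vision.read_camera(name): name is "scene" or "side" or "wrist"; returns the picture (480x640x3 uint8, blue, green, red); there is no depth.
- vision.camera_model(name): a dict with "fx", "fy", "cx", "cy" (pixels), "rvec" (rotation vector, rad) and "tvec" (3), from world to camera coordinates, as OpenCV has them; the wrist camera has in their place "tool_from_camera" (4x4, takes a point from camera to tool coordinates, whose origin is the TCP and whose axes are the flange's). Camera axes: x right, y down, z forward; pixel columns grow to the right and rows downward; lengths in mm; the calibration is good to about 2 mm. The wrist camera is an equidistant fisheye: a pixel r from the principal point sees the ray r / f radians off the axis. A picture is of the moment at which its call begins: read the wrist's pose just before it. camera_model takes no time and is no camera call.
- order.finish_job(): hands the job in; it is judged then, once.
Trained networks look in the newest picture that a camera, given by its name, has taken for a name from the list of things; names that differ only in an ending like _2 or _b are one class to them, and where a whole thing is asked for, a point or a joint stands for the part that bears it (a point fixed in the world has none). Each returns a list of dicts, best first, with "score" (0 to 1); they miss things now and then, are a little off and sometimes report something else, mostly with a low value. They report only what shows in the picture. A call takes as long as a camera call.
- vision.spot_in(camera, label): "rect" ([left, top, right, bottom] in pixels, round what is visible of it).
- vision.mark_of(camera, label): "location" ([row, column] in pixels: a listed point, or the origin of a listed thing).
The state is a dict: "t": time; "joint_pos": joint angles; "qd": joint speeds; "joint_efforts": joint torques, N m; "eef_pos": TCP position; "tcp_rot": TCP orientation; "force": force on the tool from outside, world axes, zero at the start; "torque": the same for the moment, N m; "gripper_width": opening from 0.0 (shut) to 1.0 (fully open); "grip_force": force on a finger pad.
Only numpy, scipy, OpenCV 4.12 (cv2) and the standard library are available. Lean on these libraries where they do the work, as an engineer would, in place of code of your own. Each camera call takes 0.05 s, during which the arm holds its last target. There are 200 camera calls.

## Working session

There is one attempt and no reset: what is moved stays moved. The work goes in short steps, Python scripts to look and compute and a tool call to move; the robot and the scene stay as the last step left them, time stands still between calls to the robot, and variables do not carry over. Pictures are saved under pics/ and viewed, at most 10 in all, crops included, and the job is handed in when it is done.

Besides the shell and the picture viewer there is one more tool, called after "Request:" as name([rows], argument=value, ...), one row to a line, values as JSON. jog_arm: Moves the arm, as the interface text tells. Its arguments: {"type":"object","properties":{"steps":{"type":"array"},"grip":{"type":"number"}},"required":["steps"]}

```bash
mkdir -p pics; ls; cat > h.py <<'E'
import numpy as np, cv2
from station import sense, vision, order
def ray(cam,uv,st=None):
    m=vision.camera_model(cam); u,v=uv
    if cam!="wrist":
        R=cv2.Rodrigues(np.array(m["rvec"],float))[0]; t=np.array(m["tvec"],float).ravel()
        d=np.array([(u-m["cx"])/m["fx"],(v-m["cy"])/m["fy"],1.])
        return -R.T@t, R.T@d
    st=st or sense()
    x,y=(u-m["cx"])/m["fx"],(v-m["cy"])/m["fy"]; r=np.hypot(x,y)
    d=np.array([x/r*np.sin(r),y/r*np.sin(r),np.cos(r)]) if r>0 else np.array([0,0,1.])
    T=np.array(m["tool_from_camera"]); R=np.array(st["tcp_rot"])
    return np.array(st["eef_pos"])+R@T[:3,3], R@T[:3,:3]@d
def onz(cam,uv,z,st=None):
    o,d=ray(cam,uv,st); return o+d*(z-o[2])/d[2]
Z=dict(clamp_mouth=45,clamp_rest=45,gauge_a_mid=6,gauge_a_tip8=4,gauge_a_tip12=6,gauge_b_mid=10,gauge_b_tip16=8,gauge_b_tip20=10,spool=0,block=0,cutters=0,marker=0)
def marks(cam,names,dz=0):
    st=sense()
    for n in names:
        for r in vision.mark_of(cam,n)[:2]:
            v,u=r["location"]; print(cam,n,round(r["score"],2),(round(u),round(v)),np.round(onz(cam,(u,v),Z[n]+dz,st),1))
E
python3 - <<'E'
from h import *
for c in ["scene","side"]:
    im=vision.read_camera(c); cv2.imwrite(f"pics/{c}0.png",im)
    marks(c,list(Z))
s=sense();print(s["t"],s["force"],s["gripper_width"],np.round(s["tcp_rot"],3))
E
```

```text
pics
scene clamp_mouth 0.92 (290, 243) [600.   91.7  45. ]
scene clamp_rest 0.74 (300, 252) [559.   82.5  45. ]
scene gauge_a_mid 0.6 (417, 255) [ 438.1 -199.8    6. ]
scene gauge_a_mid 0.42 (373, 237) [ 547.5 -132.1    6. ]
scene gauge_a_tip8 0.54 (413, 235) [ 502.8 -232.5    4. ]
scene gauge_a_tip12 0.54 (413, 235) [ 501.4 -231.2    6. ]
scene gauge_b_mid 0.86 (377, 264) [458.1 -89.2  10. ]
scene gauge_b_mid 0.47 (269, 338) [385.6 240.2  10. ]
scene gauge_b_tip16 0.67 (394, 286) [380.1 -92.5   8. ]
scene gauge_b_tip16 0.61 (369, 234) [ 559.3 -125.6    8. ]
scene gauge_b_tip20 0.67 (394, 286) [379.  -91.6  10. ]
scene gauge_b_tip20 0.61 (369, 234) [ 557.8 -124.5   10. ]
scene block 0.94 (234, 352) [396.4 323.9   0. ]
scene block 0.33 (417, 255) [ 442.7 -204.     0. ]
scene cutters 0.66 (271, 338) [389.1 235.3   0. ]
scene marker 0.28 (411, 231) [ 522.2 -238.7    0. ]
side clamp_mouth 0.96 (298, 226) [608.9  96.7  45. ]
side clamp_mouth 0.43 (373, 266) [ 485.4 -118.5   45. ]
side clamp_rest 0.83 (296, 237) [557.7  87.   45. ]
side gauge_a_mid 0.94 (407, 300) [ 430.4 -204.8    6. ]
si
[... 186 characters left out ...]
12 0.72 (390, 320) [ 357.6 -175.1    6. ]
side gauge_b_mid 0.61 (360, 283) [458.2 -93.2  10. ]
side gauge_b_tip16 0.78 (373, 264) [ 540.5 -112.8    8. ]
side gauge_b_tip16 0.74 (351, 304) [382.2 -87.4   8. ]
side gauge_b_tip20 0.78 (373, 264) [ 537.8 -113.    10. ]
side gauge_b_tip20 0.74 (351, 304) [379.9 -87.7  10. ]
side spool 0.71 (374, 234) [687.4 -95.9   0. ]
side block 0.76 (184, 274) [400.5 323.9   0. ]
side cutters 0.77 (219, 280) [397.1 232.    0. ]
side cutters 0.66 (376, 265) [ 550.4 -120.     0. ]
side marker 0.91 (447, 307) [ 435.4 -291.7    0. ]
1.3 [ 0.01307307  1.2075687  -0.17513539] 0.9972133547572692 [[ 0.973  0.229 -0.   ]
 [ 0.229 -0.973  0.   ]
 [-0.    -0.    -1.   ]]
```

View pictures.

```bash
python3 - <<'E'
import cv2,numpy as np
a=cv2.imread("pics/scene0.png")[190:390,200:480];b=cv2.imread("pics/side0.png")[180:380,160:480]
a=cv2.resize(a,(784,560),interpolation=3);b=cv2.resize(b,(800,500),interpolation=3)
cv2.imwrite("pics/v1.png",a);cv2.imwrite("pics/v2.png",b)
E
```

```text
(no output)
```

View pics/v1.png

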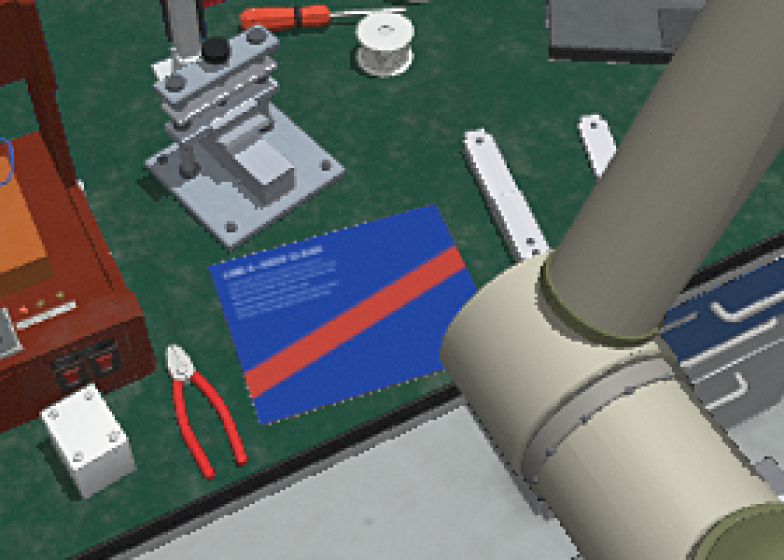

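View pics/v2.png

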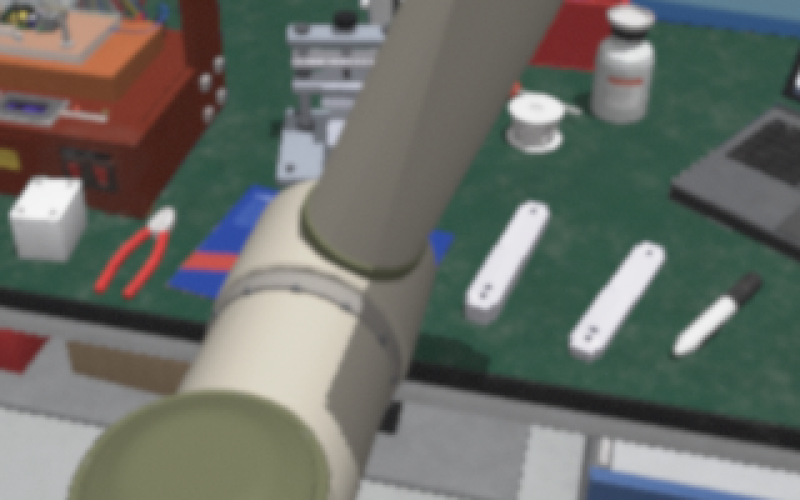

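The pictures show the clamp at top left, opening toward the robot past the blue pad. The left gauge (far tip about (473,135) in the first crop, one dot far, two dots near) should be gauge B. The right gauge, next to the marker, should be gauge A. I'll go above gauge A and check from the wrist camera.

Request:
jog_arm([
  [[34,43,-5,0,0,-4.3],[34,43,-10,0,0,-4.3],[34,43,-10,0,0,-4.3],[34,43,-10,0,0,-4.3],[34,43,-10,0,0,-4.3]],
], grip=0.6)

```text
t: 1.92
eef_pos: [296.7, -319.0, 193.7]
tcp_rot: [[0.989, -0.147, 0.0], [-0.147, -0.989, -0.001], [0.0, 0.001, -1.0]]
force: [0.6, -0.5, -0.5]
gripper_width: 0.6
grip_force: 0.0
```

Request:
jog_arm([
  [[34,43,-10,0,0,-4.3],[34,43,-10,0,0,-4.3],[34,43,-10,0,0,-4.3],[0,0,0,0,0,0],[0,0,0,0,0,0]],
])

```text
t: 2.55
eef_pos: [397.8, -191.8, 163.9]
tcp_rot: [[0.933, -0.36, 0.0], [-0.36, -0.933, -0.001], [0.0, 0.0, -1.0]]
force: [0.7, -0.5, -0.5]
gripper_width: 0.601
grip_force: 0.0
```

```bash
python3 - <<'E'
from h import *
im=vision.read_camera("wrist"); cv2.imwrite("pics/w1.png",im)
marks("wrist",[n for n in Z if n[:5]=="gauge"]+["marker"])
marks("scene",["gauge_a_tip8","clamp_mouth","clamp_rest"])
im=vision.read_camera("scene"); cv2.imwrite("pics/s1.png",cv2.resize(im[170:320,220:420],(800,600),interpolation=3))
s=sense();print(s["t"],s["eef_pos"],s["joint_pos"],np.degrees(np.arctan2(s["tcp_rot"][1][0],s["tcp_rot"][0][0])))
E
```

```text
wrist gauge_a_mid 0.75 (308, 169) [ 433.7 -203.1    6. ]
wrist gauge_a_tip8 0.97 (307, 64) [ 515.1 -233.9    4. ]
wrist gauge_a_tip8 0.86 (318, 258) [ 355.8 -182.5    4. ]
wrist gauge_a_tip12 0.97 (307, 64) [ 514.8 -233.8    6. ]
wrist gauge_a_tip12 0.86 (318, 258) [ 356.6 -182.8    6. ]
wrist gauge_b_mid 0.61 (185, 185) [ 461.2 -101.    10. ]
wrist gauge_b_tip16 0.88 (209, 278) [374.5 -81.7   8. ]
wrist gauge_b_tip16 0.67 (163, 86) [ 547.1 -117.2    8. ]
wrist gauge_b_tip20 0.88 (209, 278) [375.2 -82.6  10. ]
wrist gauge_b_tip20 0.67 (163, 86) [ 546.6 -117.9   10. ]
wrist marker 0.8 (405, 139) [ 428.5 -289.1    0. ]
scene gauge_a_tip8 0.54 (413, 235) [ 502.8 -232.5    4. ]
scene clamp_mouth 0.92 (290, 243) [600.   91.7  45. ]
scene clamp_rest 0.74 (300, 252) [559.   82.5  45. ]
3.15 [ 397.77224008 -191.48397911  163.75983518] [-7.18053515e-01  2.72010377e-01  1.70637578e+00 -8.34512090e-06
  1.16319191e+00  1.22248193e+00] -21.184301458396206
```

View pics/w1.png

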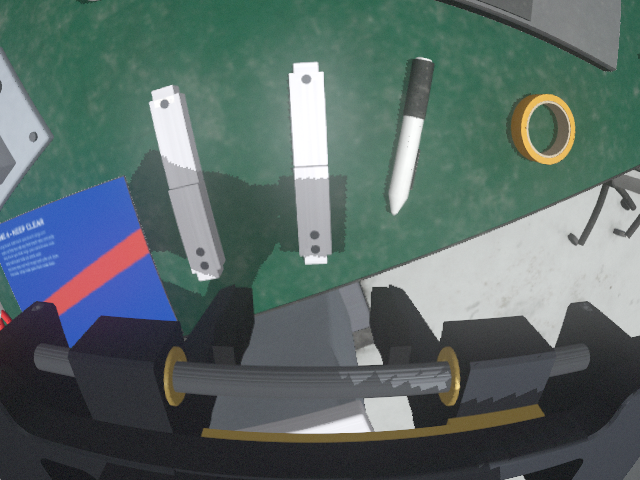

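The wrist view shows the middle gauge (tips at (307,64) and (318,258), step at row 167) directly ahead of the fingers and clear of the marker. The other gauge is on the left. The end faces in the side view confirm that the left one is thicker, so the middle one is gauge A. I'll descend onto its 12 mm half.

Request:
jog_arm([
  [[0,0,-50,0,0,1.5],[0,0,-50,0,0,0],[0,0,-45,0,0,0],[0,0,-15.5,0,0,0],[0,0,0,0,0,0]],
])

```text
t: 3.78
eef_pos: [397.6, -191.2, 2.4]
tcp_rot: [[0.942, -0.337, -0.002], [-0.337, -0.942, 0.001], [-0.002, -0.001, -1.0]]
force: [0.5, 0.6, 0.3]
gripper_width: 0.601
grip_force: 0.0
```

Request:
jog_arm([
  [[0,0,0,0,0,0],[0,0,0,0,0,0],[0,0,0,0,0,0],[0,0,0,0,0,0]],
], grip=0.0)

```text
t: 4.28
eef_pos: [398.0, -191.6, 3.7]
tcp_rot: [[0.942, -0.337, 0.001], [-0.337, -0.942, -0.001], [0.001, 0.0, -1.0]]
force: [-0.2, 0.3, 6.5]
gripper_width: 0.314
grip_force: 30.0
```

Request:
jog_arm([
  [[0,0,30,0,0,0],[0,10,50,0,0,0],[0,35,27,0,0,6.3],[3,50,0,0,0,6.3],[3,50,0,0,0,6.3]],
])

```text
t: 4.9
eef_pos: [403.6, -45.1, 110.5]
tcp_rot: [[1.0, -0.011, 0.001], [-0.011, -1.0, -0.0], [0.001, 0.0, -1.0]]
force: [-0.4, -0.2, -1.6]
gripper_width: 0.312
grip_force: 30.0
```

Request:
jog_arm([
  [[3,50,0,0,0,6.3],[4,50,0,0,0,6.3],[0,0,0,0,0,0],[0,0,0,0,0,0]],
])

```text
t: 5.4
eef_pos: [410.7, 53.4, 110.2]
tcp_rot: [[0.979, 0.205, -0.0], [0.205, -0.979, -0.0], [-0.0, 0.0, -1.0]]
force: [0.4, -0.0, -0.5]
gripper_width: 0.314
grip_force: 30.0
```

```bash
python3 - <<'E'
from h import *
im=vision.read_camera("wrist"); cv2.imwrite("pics/w2.png",im)
marks("wrist",["clamp_mouth","clamp_rest"])
s=sense(); z=s["eef_pos"][2]
Z["gauge_a_tip8"]=z-3.3+4;Z["gauge_a_tip12"]=z-3.3+6;Z["gauge_a_mid"]=z-3.3+6
marks("wrist",["gauge_a_mid","gauge_a_tip8","gauge_a_tip12"])
vision.read_camera("side");marks("side",["clamp_mouth","clamp_rest"])
vision.read_camera("scene");marks("scene",["clamp_mouth","clamp_rest"])
s=sense();print(s["t"],s["eef_pos"],s["force"],s["joint_pos"],np.degrees(np.arctan2(s["tcp_rot"][1][0],s["tcp_rot"][0][0])))
E
```

```text
wrist gauge_a_mid 0.87 (310, 220) [450.4  61.5 112.9]
wrist gauge_a_tip8 0.87 (311, 8) [534.   78.4 110.9]
wrist gauge_a_tip12 0.87 (311, 8) [533.4  78.3 112.9]
side clamp_mouth 0.59 (300, 228) [599.4  90.3  45. ]
side clamp_rest 0.93 (298, 234) [569.   85.7  45. ]
scene clamp_mouth 0.6 (286, 242) [606.8  98.   45. ]
6.0 [410.80462347  53.51511577 110.24750942] [ 0.0682976  -0.36299481 -1.13578223] [-1.58030808e-01  3.09794123e-01  1.85336363e+00 -8.78245175e-06
  9.78447303e-01  1.20658183e+00] 11.81373637902499
```

View pics/w2.png

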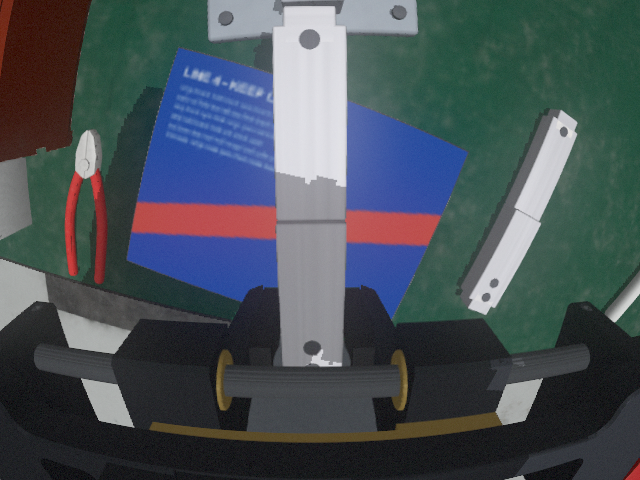

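The gauge is held straight, 8 mm end forward, with its tip at (311,8). The front edge of the clamp's base plate shows with corners near (209,39) and (417,33). I'll use that edge to get the clamp's pose.

```bash
python3 - <<'E'
from h import *
im=cv2.imread("pics/w2.png")
g=im.astype(int)
# green-ness front edge per column: last grey row
def edge(u):
    for v in range(20,60):
        b,gg,r=g[v,u]
        if gg>r+25 and gg>b+5: return v
    return -1
pts=[(u,edge(u)) for u in list(range(212,255,7))+list(range(360,416,7))]
P=np.array([onz("wrist",(u,v-.5),12) for u,v in pts if v>0])
print(pts);print(np.round(P,1).tolist())
k=np.polyfit(P[:,1],P[:,0],1); print("edge yaw deg",np.degrees(np.arctan(-k[0])))
for uv in [(208,39),(417,33)]: print(uv,onz("wrist",uv,12))
for v in (10,20,25,30,34): print(v,[u for u in range(190,430) if abs(g[v,u,1]-g[v,u,2])<14 and g[v,u,1]>90][:1],[u for u in range(190,440) if abs(g[v,u,1]-g[v,u,2])<14 and g[v,u,1]>90][-1:])
E
```

```text
[(212, 44), (219, 44), (226, 43), (233, 42), (240, 48), (247, 43), (254, 41), (360, 41), (367, 36), (374, 36), (381, 38), (388, 36), (395, 39), (402, 37), (409, 37)]
[[527.5, 144.8, 12.0], [528.1, 140.0, 12.0], [529.4, 135.4, 12.0], [530.7, 130.9, 12.0], [527.2, 125.4, 12.0], [531.3, 121.5, 12.0], [533.3, 117.2, 12.0], [547.0, 49.9, 12.0], [551.6, 46.2, 12.0], [552.8, 41.7, 12.0], [552.7, 37.0, 12.0], [555.3, 32.7, 12.0], [554.6, 27.8, 12.0], [557.3, 23.5, 12.0], [558.7, 18.9, 12.0]]
edge yaw deg 14.081959380677743
(208, 39) [530.33012367 148.25422919  12.        ]
(417, 33) [562.79966457  14.05423976  12.        ]
10 [208] [416]
20 [208] [416]
25 [208] [417]
30 [208] [417]
34 [208] [415]
```

Request:
jog_arm([
  [[10,-2.5,0,0,0,2],[0,0,-25,0,0,0],[0,0,-30,0,0,0],[0,0,-5.5,0,0,0],[0,0,0,0,0,0]],
])

```text
t: 6.62
eef_pos: [421.3, 51.0, 50.0]
tcp_rot: [[0.971, 0.239, 0.0], [0.239, -0.971, 0.0], [0.0, 0.0, -1.0]]
force: [0.3, 0.2, -0.7]
gripper_width: 0.313
grip_force: 30.0
```

Request:
jog_arm([
  [[9.7,2.35,0,0,0,0],[14.6,3.5,0,0,0,0],[14.6,3.5,0,0,0,0],[0,0,0,0,0,0]],
])

```text
t: 7.12
eef_pos: [461.2, 60.6, 50.4]
tcp_rot: [[0.971, 0.24, 0.002], [0.24, -0.971, -0.0], [0.002, 0.001, -1.0]]
force: [-0.7, 0.3, -1.0]
gripper_width: 0.313
grip_force: 30.0
```

```bash
python3 - <<'E'
from h import *
im=vision.read_camera("wrist"); cv2.imwrite("pics/w3.png",cv2.resize(im[0:240,160:480],(800,600),interpolation=3))
s=sense();print(s["t"],s["eef_pos"],s["force"],np.degrees(np.arctan2(s["tcp_rot"][1][0],s["tcp_rot"][0][0])))
z=s["eef_pos"][2]
Z["gauge_a_tip8"]=z-3.5+4;Z["gauge_a_mid"]=z-3.5+6
marks("wrist",["gauge_a_mid","gauge_a_tip8","clamp_mouth","clamp_rest"])
E
```

```text
7.175 [460.17340539  60.55235108  50.1970908 ] [ 0.49341987 -0.51525906 -0.1289793 ] 13.85595842596607
wrist gauge_a_mid 0.58 (307, 219) [499.4  72.   52.7]
wrist gauge_a_tip8 0.71 (308, 9) [581.4  91.6  50.7]
wrist gauge_a_tip8 0.36 (617, 4) [648.6 -51.8  50.7]
wrist clamp_mouth 0.31 (539, 315) [475.1 -65.   45. ]
```

View pics/w3.png

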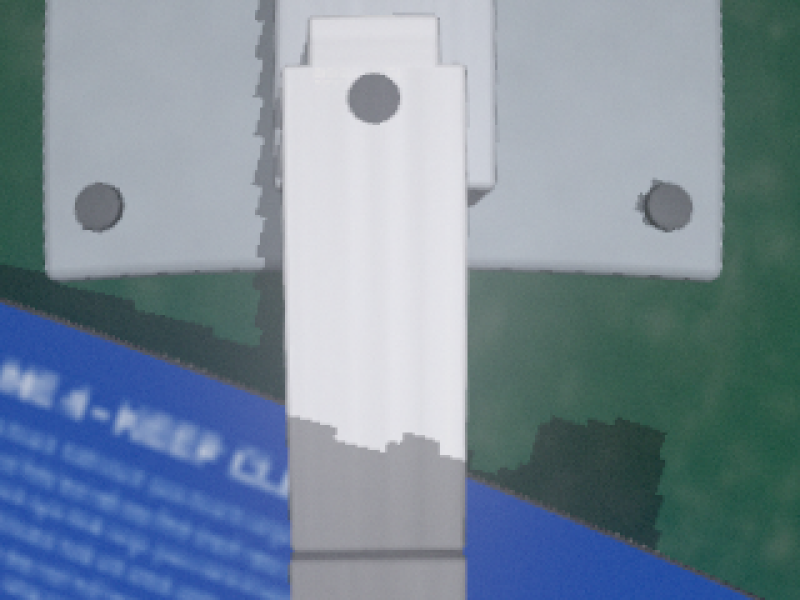

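The tip (crop (375,15)) is over the anvil and parallel to it. It sits about 2 mm left of the anvil's centre and about 1 mm high, so I'll correct both and slide it in.

Request:
jog_arm([
  [[10,0,-0.6,0,0,0],[12.1,3,-0.4,0,0,0],[12.1,3,0,0,0,0],[0,0,0,0,0,0]],
])

```text
t: 7.88
eef_pos: [495.0, 66.7, 48.6]
tcp_rot: [[0.971, 0.239, 0.001], [0.239, -0.971, -0.0], [0.001, 0.0, -1.0]]
force: [0.5, 0.3, -0.4]
gripper_width: 0.313
grip_force: 30.0
```

Request:
jog_arm([
  [[9.7,2.3,0,0,0,0],[9.7,2.3,0,0,0,0],[4.9,1.2,0,0,0,0],[0,0,0,0,0,0]],
])

```text
t: 8.38
eef_pos: [518.7, 72.3, 48.7]
tcp_rot: [[0.971, 0.239, 0.001], [0.239, -0.971, -0.0], [0.001, 0.0, -1.0]]
force: [0.3, 0.8, 0.9]
gripper_width: 0.315
grip_force: 30.0
```

Request:
jog_arm([
  [[5.8,1.4,0,0,0,0],[0,0,-0.4,0,0,0],[0,0,0,0,0,0]],
])

```text
t: 8.75
eef_pos: [524.4, 73.7, 48.6]
tcp_rot: [[0.971, 0.239, 0.001], [0.239, -0.971, 0.0], [0.001, 0.0, -1.0]]
force: [1.4, 0.6, 0.6]
gripper_width: 0.311
grip_force: 30.0
```

```bash
python3 - <<'E'
from h import *
im=vision.read_camera("scene"); A=cv2.resize(im[185:285,240:340],(400,400),interpolation=3)
im=vision.read_camera("wrist"); B=cv2.resize(im[0:200,220:420],(400,400),interpolation=3)
cv2.imwrite("pics/c4.png",np.hstack([A,B]));print(sense()["force"])
E
```

```text
[1.50927405 0.58642018 1.37540636]
```

View pics/c4.png

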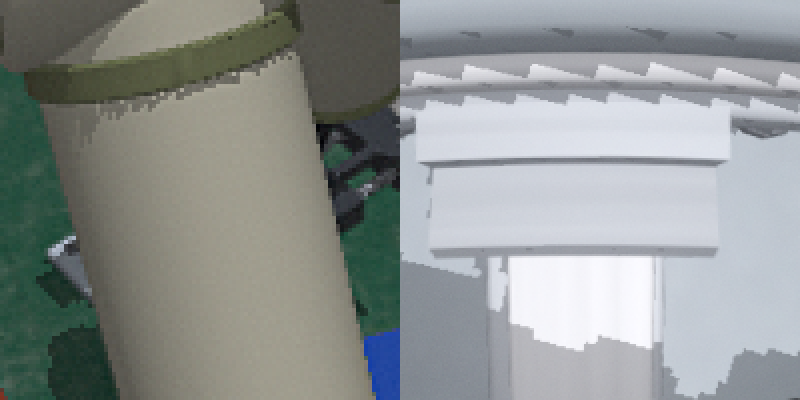

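The jaw lip crosses the gauge at crop row 255 with the gauge centred and well under it, and the force is about 1 N. So 8 mm is loose. I'll retract, turn the gauge half round and put it down in front of the clamp.

Request:
jog_arm([
  [[-53.5,-12.8,0,0,0,0],[-53.5,-12.8,0,0,0,0],[0,0,40,0,0,5],[0,0,25,0,0,10.5],[0,0,0,0,0,10.5]],
])

```text
t: 9.48
eef_pos: [417.2, 47.9, 114.8]
tcp_rot: [[0.764, 0.645, 0.003], [0.645, -0.764, -0.001], [0.002, 0.002, -1.0]]
force: [0.1, 0.1, -1.3]
gripper_width: 0.315
grip_force: 30.0
```

Request:
jog_arm([
  [[0,0,0,0,0,10.5],[0,0,0,0,0,10.5],[0,0,0,0,0,10.5],[0,0,0,0,0,10.5],[0,0,0,0,0,10.5]],
])

```text
t: 10.1
eef_pos: [416.5, 48.1, 113.1]
tcp_rot: [[-0.047, 0.999, -0.001], [0.999, 0.047, 0.0], [0.0, -0.001, -1.0]]
force: [-0.6, -0.3, -1.5]
gripper_width: 0.312
grip_force: 30.0
```

Request:
jog_arm([
  [[0,0,0,0,0,10.5],[0,0,0,0,0,10.5],[0,0,0,0,0,10.5],[0,0,0,0,0,10.5],[0,0,0,0,0,10.5]],
])

```text
t: 10.72
eef_pos: [416.5, 48.1, 113.1]
tcp_rot: [[-0.821, 0.571, -0.001], [0.571, 0.821, 0.0], [0.001, -0.001, -1.0]]
force: [0.0, -0.1, -1.2]
gripper_width: 0.311
grip_force: 30.0
```

Request:
jog_arm([
  [[15.5,4,0,0,0,10.5],[15.5,4,0,0,0,10.5],[15.5,4,0,0,0,10.5],[15.5,4,0,0,0,10.5],[0,0,0,0,0,7]],
])

```text
t: 11.35
eef_pos: [479.3, 64.2, 113.0]
tcp_rot: [[-0.97, -0.244, -0.001], [-0.244, 0.97, 0.0], [0.001, 0.0, -1.0]]
force: [-1.0, 0.6, -0.8]
gripper_width: 0.315
grip_force: 30.0
```

```bash
python3 - <<'E'
from h import *
s=sense();print(s["t"],s["eef_pos"],s["joint_pos"],np.degrees(np.arctan2(s["tcp_rot"][1][0],s["tcp_rot"][0][0])))
E
```

```text
11.35 [479.33990209  64.17365318 112.99712649] [-1.12303613e-01  4.06866471e-01  1.67056569e+00 -5.52459743e-05
  1.06485449e+00 -1.92929880e+00] -165.8923057743423
```

Request:
jog_arm([
  [[0,0,-50,0,0,0],[0,0,-40,0,0,0],[0,0,-13,0,0,0],[0,0,-4,0,0,0],[0,0,0,0,0,0]],
])

```text
t: 11.98
eef_pos: [479.5, 64.0, 7.2]
tcp_rot: [[-0.971, -0.239, 0.001], [-0.239, 0.971, -0.0], [-0.001, -0.0, -1.0]]
force: [0.9, -0.3, -1.5]
gripper_width: 0.312
grip_force: 30.0
```

Request:
jog_arm([
  [[0,0,0,0,0,0],[0,0,0,0,0,0],[0,0,0,0,0,0]],
], grip=0.55)

```text
t: 12.35
eef_pos: [479.2, 64.0, 6.7]
tcp_rot: [[-0.971, -0.239, 0.001], [-0.239, 0.971, -0.0], [-0.001, -0.0, -1.0]]
force: [0.7, -0.5, -0.1]
gripper_width: 0.548
grip_force: 0.0
```

Request:
jog_arm([
  [[-25.3,-6.2,0,0,0,0],[-25.5,-6.2,0,0,0,0],[-25.5,-6.2,0,0,0,0],[0,0,0,0,0,0],[0,0,0,0,0,0]],
])

```text
t: 12.98
eef_pos: [404.0, 45.4, 6.6]
tcp_rot: [[-0.971, -0.239, 0.002], [-0.239, 0.971, -0.0], [-0.002, -0.001, -1.0]]
force: [-0.0, -0.1, 0.5]
gripper_width: 0.55
grip_force: 0.0
```

Request:
jog_arm([
  [[0,0,0,0,0,0],[0,0,0,0,0,0],[0,0,0,0,0,0],[0,0,0,0,0,0]],
], grip=0.0)

```text
t: 13.48
eef_pos: [402.8, 45.5, 6.3]
tcp_rot: [[-0.971, -0.239, 0.0], [-0.239, 0.971, -0.0], [-0.0, -0.0, -1.0]]
force: [-0.0, 0.1, -0.9]
gripper_width: 0.307
grip_force: 30.0
```

Request:
jog_arm([
  [[0,0,30,0,0,0],[0,0,40,0,0,0],[0,0,0,0,0,0],[0,0,0,0,0,0]],
])

```text
t: 13.98
eef_pos: [402.3, 45.5, 75.8]
tcp_rot: [[-0.971, -0.239, -0.001], [-0.239, 0.971, 0.0], [0.001, 0.0, -1.0]]
force: [-0.1, 0.2, -1.4]
gripper_width: 0.309
grip_force: 30.0
```

```bash
python3 - <<'E'
from h import *
print(np.round(vision.camera_model("wrist")["tool_from_camera"],2))
im=vision.read_camera("wrist"); cv2.imwrite("pics/w5.png",im)
s=sense();z=s["eef_pos"][2];print(s["t"],s["eef_pos"],s["force"])
for n,h in dict(gauge_a_mid=6,gauge_a_tip8=4,gauge_a_tip12=6).items(): Z[n]=z-4.5+h
marks("wrist",["gauge_a_mid","gauge_a_tip8","gauge_a_tip12"])
im=vision.read_camera("side"); cv2.imwrite("pics/s5.png",cv2.resize(im[150:350,200:460],(780,600),interpolation=3))
marks("side",["gauge_a_mid","gauge_a_tip12"])
E
```

```text
[[-0.0000e+00 -9.5000e-01 -3.2000e-01  8.2490e+01]
 [ 1.0000e+00 -0.0000e+00 -0.0000e+00  3.0000e-02]
 [-0.0000e+00 -3.2000e-01  9.5000e-01 -1.4704e+02]
 [ 0.0000e+00  0.0000e+00  0.0000e+00  1.0000e+00]]
14.025 [402.11371408  45.53012961  75.49775341] [-0.09103456 -0.55182552 -0.48183764]
wrist gauge_a_mid 0.89 (308, 376) [442.5  53.6  77. ]
wrist gauge_a_tip8 0.61 (316, 204) [356.8  36.3  75. ]
wrist gauge_a_tip12 0.61 (316, 204) [356.3  36.2  77. ]
side gauge_a_mid 0.62 (291, 254) [439.2  65.7  77. ]
side gauge_a_tip12 0.79 (297, 232) [533.5  78.4  77. ]
side gauge_a_tip12 0.63 (291, 276) [361.3  41.4  77. ]
```

View pics/w5.png

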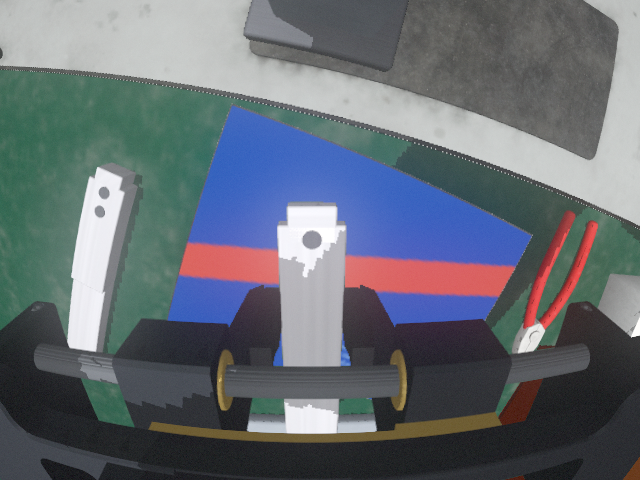

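The 8 mm end (one dot at (312,240)) now points to the robot and the 12 mm end faces the clamp, straight. The camera mount clears the bridge by height. I'll line up and try the 12 mm end.

Request:
jog_arm([
  [[20.5,3.2,0,0,0,0],[0,0,-20,0,0,0],[0,0,-5.2,0,0,0],[0,0,0,0,0,0]],
])

```text
t: 14.82
eef_pos: [422.9, 48.7, 51.0]
tcp_rot: [[-0.971, -0.239, -0.001], [-0.239, 0.971, 0.0], [0.001, 0.0, -1.0]]
force: [-0.3, -0.5, -0.8]
gripper_width: 0.305
grip_force: 30.0
```

Request:
jog_arm([
  [[14.6,3.5,0,0,0,0],[14.6,3.5,0,0,0,0],[14.6,3.5,0,0,0,0],[9.7,2.4,0,0,0,0],[0,0,0,0,0,0]],
])

```text
t: 15.45
eef_pos: [477.0, 61.6, 51.4]
tcp_rot: [[-0.971, -0.239, 0.001], [-0.239, 0.971, -0.0], [-0.0, -0.0, -1.0]]
force: [-0.3, -0.3, -1.6]
gripper_width: 0.307
grip_force: 30.0
```

Request:
jog_arm([
  [[4.9,1.2,0,0,0,0],[4.9,1.2,0,0,0,0],[0,0,0,0,0,0]],
])

```text
t: 15.82
eef_pos: [486.7, 64.0, 51.2]
tcp_rot: [[-0.971, -0.239, 0.0], [-0.239, 0.971, -0.0], [-0.0, -0.0, -1.0]]
force: [-0.1, 0.1, -0.6]
gripper_width: 0.309
grip_force: 30.0
```

Request:
jog_arm([
  [[0,0,-0.8,0,0,0],[3.9,0.95,0,0,0,0],[3.9,0.95,0,0,0,0],[0,0,0,0,0,0]],
])

```text
t: 16.32
eef_pos: [493.5, 65.9, 50.0]
tcp_rot: [[-0.971, -0.239, -0.003], [-0.239, 0.971, -0.0], [0.003, 0.001, -1.0]]
force: [-4.1, -1.2, -0.4]
gripper_width: 0.308
grip_force: 30.0
```

Request:
jog_arm([
  [[3.9,0.95,0,0,0,0],[3.9,0.95,0,0,0,0],[0,0,0,0,0,0]],
])

```text
t: 16.7
eef_pos: [500.8, 67.8, 49.8]
tcp_rot: [[-0.971, -0.239, -0.004], [-0.239, 0.971, -0.0], [0.004, 0.001, -1.0]]
force: [-5.7, -1.6, -0.4]
gripper_width: 0.304
grip_force: 30.0
```

Request:
jog_arm([
  [[3.9,0.95,0,0,0,0],[3.9,0.95,0,0,0,0],[0,0,0,0,0,0]],
])

```text
t: 17.08
eef_pos: [508.6, 69.7, 49.8]
tcp_rot: [[-0.971, -0.239, -0.004], [-0.239, 0.971, -0.0], [0.004, 0.001, -1.0]]
force: [-6.4, -1.9, -1.2]
gripper_width: 0.31
grip_force: 30.0
```

The push force climbs to about 6.7 N, so the 12 mm end binds. I'll push it well in.

Request:
jog_arm([
  [[3.9,0.95,0,0,0,0],[3.9,0.95,0,0,0,0],[3.9,0.95,0,0,0,0],[0,0,0,0,0,0]],
])

```text
t: 17.58
eef_pos: [520.3, 72.6, 49.7]
tcp_rot: [[-0.971, -0.239, -0.004], [-0.239, 0.971, 0.0], [0.004, 0.001, -1.0]]
force: [-5.5, -1.6, -1.4]
gripper_width: 0.306
grip_force: 30.0
```

Request:
jog_arm([
  [[3.9,0.95,0,0,0,0],[3.9,0.95,0,0,0,0],[0,0,0,0,0,0]],
])

```text
t: 17.95
eef_pos: [528.2, 74.5, 49.7]
tcp_rot: [[-0.971, -0.239, -0.004], [-0.239, 0.971, -0.0], [0.004, 0.001, -1.0]]
force: [-5.9, -1.1, -2.1]
gripper_width: 0.311
grip_force: 30.0
```

```bash
python3 - <<'E'
from h import *
im=vision.read_camera("wrist"); s=sense()
for n,h in dict(gauge_a_mid=6,gauge_a_tip8=4).items(): Z[n]=45+h
marks("wrist",["gauge_a_mid","gauge_a_tip8"]); print(s["eef_pos"],s["force"],s["torque"])
E
```

```text
wrist gauge_a_mid 0.59 (309, 373) [566.5  82.5  51. ]
wrist gauge_a_tip8 0.79 (315, 203) [482.6  64.6  49. ]
[528.16325721  74.47760389  49.69095735] [-4.94077494 -1.08078116 -2.6656674 ] [-0.15719014  0.69752532  0.04345909]
```

No slip: the tip is about 48 mm past the lip. Releasing and backing off.

Request:
jog_arm([
  [[0,0,0,0,0,0],[0,0,0,0,0,0],[0,0,0,0,0,0]],
], grip=0.55)

```text
t: 18.48
eef_pos: [529.9, 74.4, 50.6]
tcp_rot: [[-0.971, -0.239, 0.001], [-0.239, 0.971, -0.0], [-0.001, -0.0, -1.0]]
force: [-0.1, 0.4, -0.7]
gripper_width: 0.55
grip_force: 0.0
```

Request:
jog_arm([
  [[0,0,20,0,0,0],[0,0,40,0,0,0],[-20,-5,50,0,0,0],[-40,-40,20,0,0,0],[-40,-45,0,0,0,0]],
])

```text
t: 19.1
eef_pos: [429.1, -16.4, 181.9]
tcp_rot: [[-0.971, -0.241, 0.004], [-0.241, 0.971, -0.002], [-0.004, -0.002, -1.0]]
force: [0.4, -0.0, 0.2]
gripper_width: 0.552
grip_force: 0.0
```

Request:
jog_arm([
  [[-5,-60,0,0,0,0],[-5,-60,0,0,0,0],[-5,-60,0,0,0,0],[0,-60,0,0,0,0],[0,0,0,0,0,0]],
])

```text
t: 19.73
eef_pos: [414.2, -259.2, 180.2]
tcp_rot: [[-0.972, -0.235, 0.001], [-0.235, 0.972, -0.001], [-0.0, -0.001, -1.0]]
force: [-0.2, 0.5, -0.3]
gripper_width: 0.554
grip_force: 0.0
```

```bash
python3 - <<'E'
from h import *
A=vision.read_camera("scene");B=vision.read_camera("side")
marks("scene",["gauge_a_mid"],39);
cv2.imwrite("pics/f.png",np.hstack([cv2.resize(A[185:325,240:380],(400,400),interpolation=3),cv2.resize(B[170:310,240:380],(400,400),interpolation=3)]))
print(sense()["force"],sense()["t"])
E
```

```text
scene gauge_a_mid 0.65 (300, 250) [564.4  79.7  45. ]
[-0.03469303  0.75884345  0.35169235] 19.875
```

View pics/f.png

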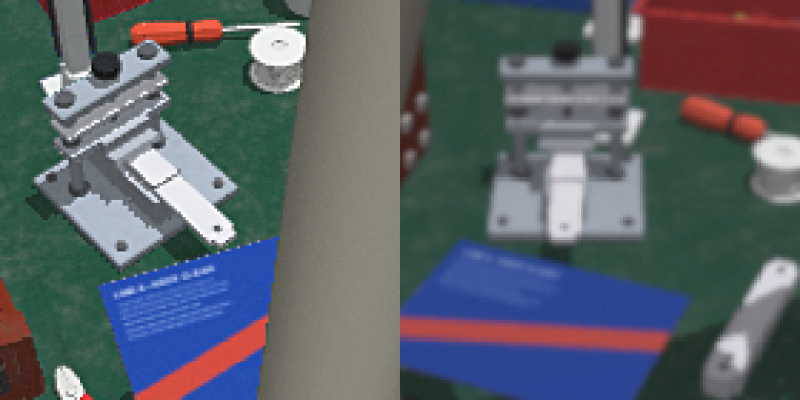

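Both views show gauge A level in the clamp with its one-dot 8 mm end out (left half (215,230), right half (565,225)). Gauge B still lies flat where it was. I'm handing in the job.

```bash
python3 -c "
from station import order
print(order.finish_job())"
```

```text
the job is handed in; nothing more can be done
None
```

The 8 mm end slid in loose and the 12 mm end bound, so the gap is between 9.5 and 10.5 mm; gauge A is left pinched by its 12 mm end, about 46 mm in, gauge B lies flat where it was, and the job is handed in.

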